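# Set the week counter beside the preserve jars

### The arm

A 6-joint arm with a two-finger parallel gripper is mounted at the origin on the work surface. World frame = base frame: x ahead of the robot, y to its left, z up, the work surface at z = 0. Lengths are in m, angles in rad, forces in N, time in s.
With the tool pointing down it reaches from about 0.35 to 0.775 m from the base axis. Payload 5.5 kg.
Tool frame: the origin (TCP) lies between the finger pads; the fingertips stand 11 mm ahead of it and the grasp point (between the pads) lies 8 mm behind it (tips_ahead is the distance from the TCP to the fingertips, in m); z points along the fingers, y is the line along which they close (so a half turn about z gives the same grasp; the last joint's range is limited). The gripper opens to 85 mm and grips with 20 to 120 N. Pads are 22 mm wide; open, the fingers measure 114 mm over their backs; the gripper's body (76 mm by 85 mm) begins 54 mm behind the grasp point. The pads swing forward as they close: fully open they stand 13 mm farther back than shut.
Start: joints at [1.196, 0.313, 0.046, 1.304, 0, 1.431], TCP at [0.134, 0.559, 0.242] pointing down, gripper open.
Joint ranges: [-2.76, 2.76], [-0.86, 1.69], [-1.03, 1.26], [-2.2, 2.34], [-1.47, 1.5], [-3.14, 3.14]. Speed limits (rad/s): [2.57, 2.57, 3.14, 3.14, 3.14, 3.14].

### API

Orientations are given as a unit quaternion [w, x, y, z].
In Python, from workcell import * gives the robot as it stands. The module is installed in compiled form; this text tells all that it offers.
- The arm moves only by the tool jog_arm, never from a script. Its argument "moves" is a list of rows, each an object with "fingers": the closure, from 0 (fully open) to 1 (shut); "slide": the shift along the tool's x, y, z in mm, a list of three; "angular": the turn, a rotation vector about the tool's x, y, z in degrees, a list of three. A call has 1 to 10 rows; each row is the pose to reach, as a shift and turn from the pose commanded when the call began, along the tool's axes at that moment; what a row does not reach only later rows make up. A row lasts 1/12 s, in which the tool goes at most 41.7 mm and 7.16 degrees, less where a joint would pass 70% of its speed; a pose out of reach is approached as far as the arm can. A call with a gripper value outside its range is refused whole. The fingers move at their own pace and stop on an object; "squeeze" is the grip in N (left out, the last holds). Time passes only in rows, so rows that repeat a pose let the fingers close. It gives the time, the measured TCP pose, the force, the opening and the grip force at its end, in the units of the state.
- get_state(): the state, without advancing time (a new reading comes with each control period).
- read_camera(name): name is "side" or "top" or "wrist"; returns a dict with "color" (400x640x3 uint8, red, green, blue), "fovy" (degrees; the focal length in pixels is half the picture's height over the tangent of half this angle, whatever the lens; pixels are square), "cx", "cy" (the principal point, pixels), "world_from_camera" (4x4, takes a point from camera to world coordinates); the wrist camera has in their place "tool_from_camera" (4x4, takes a point from camera to tool coordinates, whose origin is the TCP and whose axes are the flange's). Camera axes: x right, y down, z forward; pixel columns grow to the right and rows downward; lengths in m; the calibration is good to about 2 mm. A picture is of the moment at which its call begins: read the wrist's pose just before it. There is no depth.
- hand_in(): hands the job in; it is judged then, once.
Trained networks look in a picture, given as the dict that the camera call returned (one of the last four; its "shot" number tells which), for a name from the list of things; names that differ only in an ending like _2 or _b are one class to them, and where a whole thing is asked for, a point or a joint stands for the part that bears it (a point fixed in the world has none). Each returns a list of dicts, best first, with "p" (0 to 1); they miss things now and then, are a little off and sometimes report something else, mostly with a low value. They report only what shows in the picture. A call takes as long as a camera call. They do not tell look-alikes from the thing itself.
- look_for(target, picture): "point" ([column, row] in pixels, amid what is visible of it).
- tip_of(target, picture): "point" ([column, row] in pixels: a listed point, or the origin of a listed thing).
The state is a dict: "clock": time; "joint_pos": joint angles; "qvel": joint speeds; "tau": joint torques, N m; "tcp_pos": TCP position; "orientation": TCP orientation; "wrist_force": force on the tool from outside, world axes, zero at the start; "ft_torque": the same for the moment, N m; "finger_gap": finger opening in m; "grip_force": force on a finger pad.
Only numpy, scipy, OpenCV 4.12 (cv2) and the standard library are available. Lean on these libraries where they do the work, as an engineer would, in place of code of your own. Each camera call takes 0.05 s, during which the arm holds its last target. There are 200 camera calls.

### The job

Bring the week counter among the preserve jars up to date: with a fingertip, gently flick the edge of its petal wheel round anticlockwise (seen from above), one click at a time with a pause after every click, until the red petal has clicked in over the brass pointer, and stop there without going past it. Only push the petals: lift nothing, leave the jars where they stand, and take the finger away at the end.

Things in the scene. Friction and masses are not known exactly. Their poses are not given: they have to be found in the camera images.
- counter: Week counter: dark steel stand, screwed to the sill. Round foot 120 mm wide, 16 mm high; above it a column 84 mm wide up to 42 mm. Origin: centre of the underside, on the wheel's upright axis. +x points along the brass pointer, a flat strip 12 mm high on the table reaching 111 mm from the axis. Place and yaw vary.
- wheel (a joint): Angle (rad) of the petal wheel about the counter's upright axis, growing anticlockwise from above: the red petal stands at this angle from the counter's +x axis; 0 = over the pointer. A sprung detent rests every 1.047 (a petal over the pointer each time). Pushed past the crest halfway between rests, it snaps on to the next and stays. Starts 2, 3 or 4 clicks before 0. Stop at -5.03.
- hub (a point): Wheel's axis, 59 mm above the table. Wooden hub 80 mm wide (brass cap up to 71 mm) with six petals 60 degrees apart, one red, five blue, 45 to 59 mm above the table: straight bars 12 mm wide, each ending in a round knob 16 mm wide centred 64 mm from the axis (reach 72 mm). Free space between and below them, down to foot and pointer. Moving off a rest takes 2 to 4 N at a petal's end.
- mark (a point): Top of the red petal, on the middle of its round end knob, 64 mm from the wheel's axis, 59 mm above the table.
- pointer (a point): Outer point of the brass pointer, on its top, 110 mm from the wheel's axis, 12 mm above the table.
- cabbage_jar: Loose jar of dark red cabbage with a gold lid, 68 mm across, 110 mm tall, 0.4 kg. Origin: centre of its underside. To be left alone.
- chutney_jar: Loose orange jar with an orange seal, a glass lid and a wire clip, 68 mm across, 85 mm tall, 0.33 kg. Origin: centre of its underside. To be left alone.
- honey_jar: Loose amber jar with a black lid, 60 mm across, 90 mm tall, 0.3 kg. Origin: centre of its underside. To be left alone.
There are look-alikes about, which are no part of the job. Of the things that look like the counter, the larger one is meant.

How it is judged:
By the outcome, as a careful person would: the job done as asked, in the order asked, and still so for the second after the job is handed in, with the robot touching nothing.
It also fails if it takes over 64 s, if anything falls off the work surface, if the arm or the gripper's body presses on something with over 40 N, if the wrist force passes 120 N, or if a joint passes its speed limit or range.

## Working session

There is one attempt and no reset: what is moved stays moved. The work goes in short steps, Python scripts to look and compute and a tool call to move; the robot and the scene stay as the last step left them, time stands still between calls to the robot, and variables do not carry over. Pictures are saved under pics/ and viewed, at most 10 in all, crops included, and the job is handed in when it is done.

Besides the shell and the picture viewer there is one more tool, called after ">>>" as a command line: name --argument value ..., lists and objects as JSON in quotes. jog_arm: Moves the arm, as the interface text tells. Its arguments: {"type":"object","properties":{"moves":{"type":"array","items":{"type":"object","properties":{"fingers":{"type":"number"},"slide":{"type":"array","items":{"type":"number"}},"angular":{"type":"array","items":{"type":"number"}}}}},"squeeze":{"type":"number"}},"required":["moves"]}

```bash
mkdir -p pics
cat > h.py <<'E'
from workcell import *
import numpy as np, cv2
def K(p):
    f=p["color"].shape[0]/2/np.tan(np.radians(p["fovy"])/2); return f,p["cx"],p["cy"]
def ray(p,uv,T):
    f,cx,cy=K(p); d=T[:3,:3]@np.array([(uv[0]-cx)/f,(uv[1]-cy)/f,1]); return T[:3,3],d
def atz(p,uv,z,T=None):
    T=np.array(p["world_from_camera"]) if T is None else T
    o,d=ray(p,uv,T); return o+d*(z-o[2])/d[2]
def proj(p,X,T=None):
    T=np.array(p["world_from_camera"]) if T is None else T
    f,cx,cy=K(p); c=T[:3,:3].T@(np.array(X)-T[:3,3]); return [f*c[0]/c[2]+cx,f*c[1]/c[2]+cy]
def save(p,n): cv2.imwrite("pics/"+n,p["color"][:,:,::-1])
E
python3 - <<'E'
from h import *
t=read_camera("top"); save(t,"top.png")
for n,z in (("hub",.059),("mark",.059),("pointer",.012),("counter",0),("cabbage_jar",0),("chutney_jar",0),("honey_jar",0)):
    for r in tip_of(n,t)[:4]: print(n,round(r["p"],2),np.round(r["point"]),np.round(atz(t,r["point"],z),3))
s=read_camera("side"); save(s,"side.png")
for n,z in (("hub",.059),("mark",.059),("pointer",.012)):
    for r in tip_of(n,s)[:4]: print(n,round(r["p"],2),np.round(r["point"]),np.round(atz(s,r["point"],z),3))
g=get_state(); print(g["tcp_pos"],g["orientation"],g["clock"])
E
```

```text
hub 0.81 [329. 314.] [0.344 0.057 0.059]
hub 0.8 [398. 214.] [ 0.53  -0.076  0.059]
mark 0.71 [383. 246.] [ 0.471 -0.045  0.059]
mark 0.61 [337. 295.] [0.379 0.043 0.059]
pointer 0.97 [348. 279.] [0.404 0.021 0.012]
pointer 0.84 [423. 170.] [ 0.622 -0.136  0.012]
pointer 0.21 [380. 242.] [ 0.478 -0.045  0.012]
counter 0.75 [393. 212.] [ 0.538 -0.074  0.   ]
counter 0.6 [326. 314.] [0.334 0.066 0.   ]
cabbage_jar 0.91 [368. 120.] [ 0.731 -0.027  0.   ]
cabbage_jar 0.46 [398. 213.] [ 0.534 -0.083  0.   ]
chutney_jar 0.57 [331. 168.] [0.631 0.051 0.   ]
honey_jar 0.96 [471. 255.] [ 0.449 -0.227  0.   ]
hub 0.8 [226. 242.] [0.324 0.037 0.059]
hub 0.65 [352. 231.] [ 0.535 -0.075  0.059]
mark 0.84 [318. 232.] [ 0.48  -0.04   0.059]
mark 0.83 [250. 237.] [0.366 0.024 0.059]
pointer 0.85 [264. 248.] [0.395 0.029 0.012]
pointer 0.31 [363. 326.] [ 0.438 -0.23   0.012]
[0.13379689 0.55925348 0.24234299] [1.80171648e-05 1.17117616e-01 9.93118050e-01 5.82123384e-05] 0.6
```

View pics/top.png

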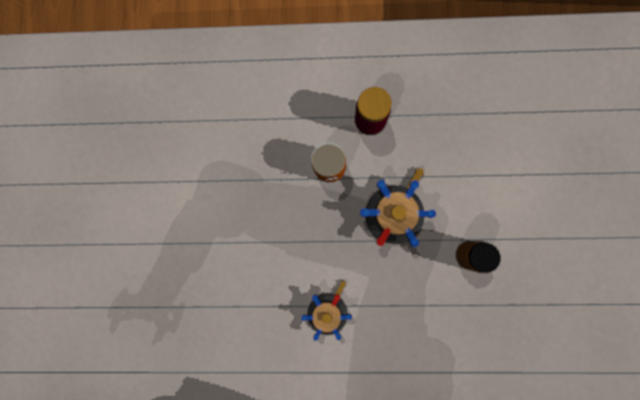

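View pics/side.png

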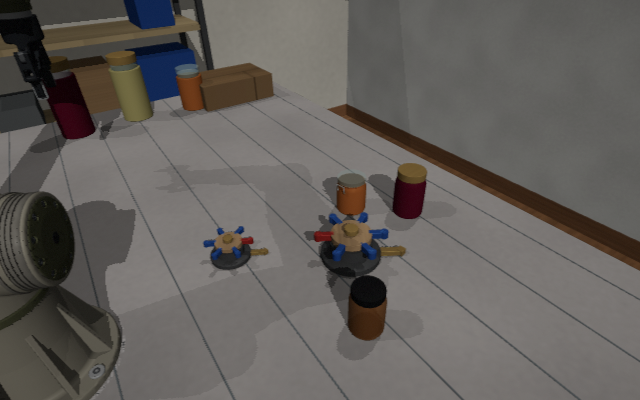

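Two things could be taken for the counter in the top picture: the large one at (398,214) and a smaller one at (329,314). The larger is meant. Its pointer is at (420,172) and its red petal at (383,240), 3 clicks before the pointer. The jars are the cabbage at (373,110), the chutney at (329,162) and the honey at (482,257). I'll check the choice in a crop.

Run:
```python
import cv2
i=cv2.imread("pics/top.png")[140:290,330:510]; cv2.imwrite("pics/crop.png",cv2.resize(i,None,fx=3.5,fy=3.5,interpolation=2))
```

```text
(no output)
```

View pics/crop.png

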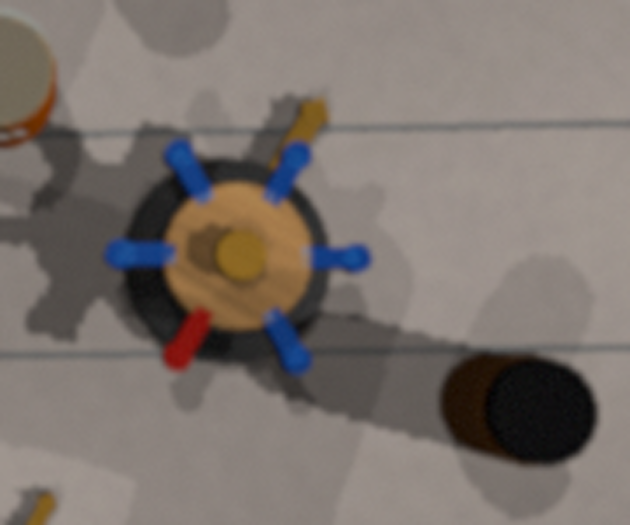

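>>> jog_arm --moves '[{"fingers": 1, "slide": [-300, -296, 0], "angular": [0, 0, 65]}, {"fingers": 1, "slide": [-300, -296, 0], "angular": [0, 0, 65]}, {"fingers": 1, "slide": [-300, -296, 0], "angular": [0, 0, 65]}, {"fingers": 1, "slide": [-300, -296, 0], "angular": [0, 0, 65]}, {"fingers": 1, "slide": [-300, -296, 0], "angular": [0, 0, 65]}, {"fingers": 1, "slide": [-300, -296, 0], "angular": [0, 0, 65]}, {"fingers": 1, "slide": [-300, -296, 0], "angular": [0, 0, 65]}, {"fingers": 1, "slide": [-300, -296, 0], "angular": [0, 0, 65]}, {"fingers": 1, "slide": [-300, -296, 0], "angular": [0, 0, 65]}, {"fingers": 1, "slide": [-300, -296, 0], "angular": [0, 0, 65]}]'

```text
clock: 1.43
tcp_pos: [0.3548, 0.2039, 0.2427]
orientation: [0.0, 0.634, 0.773, 0.001]
wrist_force: [0.9, 0.5, -0.2]
finger_gap: 0.0003
grip_force: 0.0
```

The crop confirms it: the large counter has its red petal at (185,345), opposite the pointer at (315,105), so 3 clicks are needed.

>>> jog_arm --moves '[{"fingers": 1, "slide": [-237, 88, 40], "angular": [0, 0, 38.5]}, {"fingers": 1, "slide": [-237, 88, 40], "angular": [0, 0, 38.5]}, {"fingers": 1, "slide": [-237, 88, 40], "angular": [0, 0, 38.5]}, {"fingers": 1, "slide": [-237, 88, 40], "angular": [0, 0, 38.5]}, {"fingers": 1, "slide": [-237, 88, 40], "angular": [0, 0, 38.5]}, {"fingers": 1, "slide": [-237, 88, 40], "angular": [0, 0, 38.5]}, {"fingers": 1, "slide": [-237, 88, 40], "angular": [0, 0, 38.5]}, {"fingers": 1, "slide": [-237, 88, 40], "angular": [0, 0, 38.5]}, {"fingers": 1, "slide": [-237, 88, 40], "angular": [0, 0, 38.5]}, {"fingers": 1, "slide": [-237, 88, 40], "angular": [0, 0, 38.5]}]'

```text
clock: 2.27
tcp_pos: [0.487, -0.0079, 0.2025]
orientation: [-0.0, 0.852, 0.523, -0.0]
wrist_force: [-1.3, 0.9, 0.3]
finger_gap: 0.0
grip_force: 0.0
```

```bash
cat > w.py <<'E'
from h import *
import sys
from scipy.spatial.transform import Rotation as R
g=get_state(); w=read_camera("wrist"); save(w,sys.argv[1])
q=g["orientation"]; T=np.eye(4); T[:3,:3]=R.from_quat([q[1],q[2],q[3],q[0]]).as_matrix(); T[:3,3]=g["tcp_pos"]
print(g["tcp_pos"],np.round(T[:3,:2].T,3),g["clock"],g["wrist_force"])
T=T@np.array(w["tool_from_camera"])
P={}
for n,z in (("hub",.059),("mark",.059),("pointer",.012)):
    for r in tip_of(n,w)[:3]: print(n,round(r["p"],2),np.round(r["point"]),np.round(atz(w,r["point"],z,T),4))
E
python3 w.py w1.png
```

```text
[ 0.48703546 -0.00791332  0.20245819] [[ 0.452  0.892  0.   ]
 [ 0.892 -0.452 -0.001]] 2.2667 [-1.26055895  0.92118037  0.26498944]
hub 0.95 [401. 229.] [ 0.5327 -0.0739  0.059 ]
hub 0.86 [134. 183.] [0.3485 0.0666 0.059 ]
mark 0.94 [182. 184.] [0.3838 0.0476 0.059 ]
mark 0.72 [331. 223.] [ 0.4803 -0.0404  0.059 ]
pointer 0.98 [500. 226.] [ 0.6264 -0.1385  0.012 ]
pointer 0.96 [227. 180.] [0.402  0.0288 0.012 ]
```

View pics/w1.png

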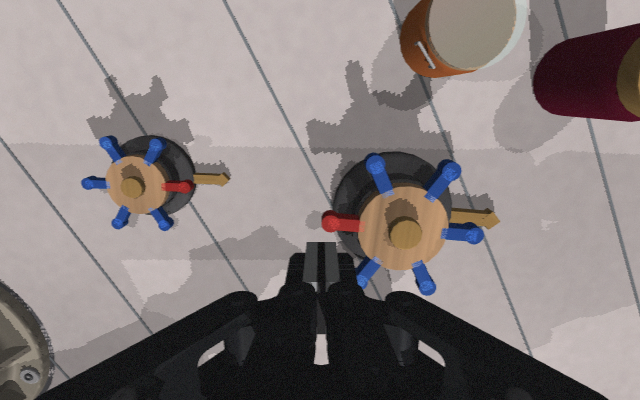

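The wrist view shows the large counter's hub at (401,229), red petal at (331,223) and pointer at (500,226). The closed fingertips are at (320,245). I'll lower the tips into the gap clockwise of the red petal.

>>> jog_arm --moves '[{"fingers": 1, "slide": [7, 4, 0], "angular": [0, 0, 0]}, {"fingers": 1, "slide": [7, 4, 20], "angular": [0, 0, 0]}, {"fingers": 1, "slide": [7, 4, 50], "angular": [0, 0, 0]}, {"fingers": 1, "slide": [7, 4, 80], "angular": [0, 0, 0]}, {"fingers": 1, "slide": [7, 4, 100], "angular": [0, 0, 0]}, {"fingers": 1, "slide": [7, 4, 115], "angular": [0, 0, 0]}, {"fingers": 1, "slide": [7, 4, 130], "angular": [0, 0, 0]}, {"fingers": 1, "slide": [7, 4, 140], "angular": [0, 0, 0]}, {"fingers": 1, "slide": [7, 4, 148], "angular": [0, 0, 0]}, {"fingers": 1, "slide": [7, 4, 148], "angular": [0, 0, 0]}]'

```text
clock: 3.3
tcp_pos: [0.4938, -0.004, 0.053]
orientation: [-0.001, 0.852, 0.523, -0.001]
wrist_force: [0.3, 0.6, 0.7]
finger_gap: -0.0002
grip_force: 0.0
```

```bash
python3 w.py w2.png
```

```text
[ 0.49384516 -0.00395111  0.0529967 ] [[ 0.453  0.892 -0.   ]
 [ 0.892 -0.453 -0.002]] 3.3 [0.28590942 0.60092483 0.73987497]
mark 0.8 [ 56. 283.] [0.3933 0.0456 0.059 ]
mark 0.64 [329. 360.] [ 0.4789 -0.0423  0.059 ]
pointer 0.81 [152. 257.] [0.4027 0.0274 0.012 ]
pointer 0.75 [615. 322.] [ 0.6262 -0.1339  0.012 ]
pointer 0.19 [332. 356.] [ 0.4632 -0.0796  0.012 ]
```

View pics/w2.png

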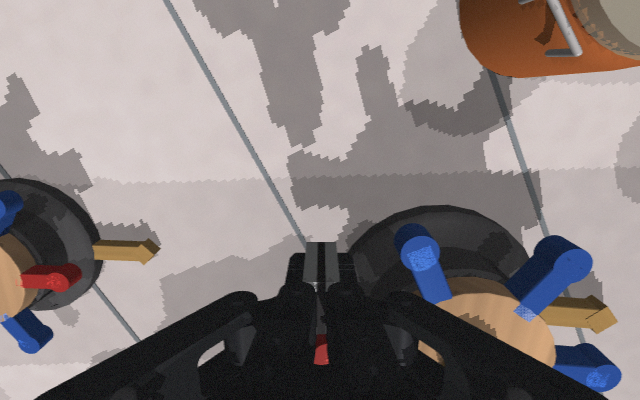

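The wrist view shows the tips at (320,245) in the gap, with the red knob at (322,355) straight in the push direction. I'll push gently, moving in by 5 mm.

>>> jog_arm --moves '[{"fingers": 1, "slide": [-8, 3, 0], "angular": [0, 0, 0]}, {"fingers": 1, "slide": [-16, 5, 0], "angular": [0, 0, 0]}, {"fingers": 1, "slide": [-20, 5, 0], "angular": [0, 0, 0]}, {"fingers": 1, "slide": [-24, 5, 0], "angular": [0, 0, 0]}, {"fingers": 1, "slide": [-28, 5, 0], "angular": [0, 0, 0]}, {"fingers": 1, "slide": [-32, 5, 0], "angular": [0, 0, 0]}, {"fingers": 1, "slide": [-36, 5, 0], "angular": [0, 0, 0]}, {"fingers": 1, "slide": [-40, 5, 0], "angular": [0, 0, 0]}, {"fingers": 1, "slide": [-44, 5, 0], "angular": [0, 0, 0]}, {"fingers": 1, "slide": [-48, 5, 0], "angular": [0, 0, 0]}]'

```text
clock: 4.33
tcp_pos: [0.4774, -0.0501, 0.0543]
orientation: [0.0, 0.852, 0.523, 0.0]
wrist_force: [0.6, 1.2, 0.4]
finger_gap: -0.0002
grip_force: 0.4
```

>>> jog_arm --moves '[{"fingers": 1, "slide": [-3, 0, 0], "angular": [0, 0, 0]}, {"fingers": 1, "slide": [-6, 0, 0], "angular": [0, 0, 0]}, {"fingers": 1, "slide": [-9, 0, 0], "angular": [0, 0, 0]}, {"fingers": 1, "slide": [-12, 0, 0], "angular": [0, 0, 0]}, {"fingers": 1, "slide": [-15, 0, 0], "angular": [0, 0, 0]}, {"fingers": 1, "slide": [-18, 0, 0], "angular": [0, 0, 0]}, {"fingers": 1, "slide": [-18, 0, 0], "angular": [0, 0, 0]}, {"fingers": 1, "slide": [-18, 0, 0], "angular": [0, 0, 0]}, {"fingers": 1, "slide": [-18, 0, 0], "angular": [0, 0, 0]}, {"fingers": 1, "slide": [-18, 0, 0], "angular": [0, 0, 0]}]'

```text
clock: 5.17
tcp_pos: [0.4691, -0.0655, 0.0543]
orientation: [-0.0, 0.852, 0.523, 0.0]
wrist_force: [-0.3, 0.2, -0.1]
finger_gap: 0.0001
grip_force: 0.0
```

```bash
python3 w.py w3.png
python3 - <<'E'
from h import *
s=read_camera("side"); save(s,"side2.png"); c=s["color"][170:300,250:450,::-1]; cv2.imwrite("pics/s2.png",cv2.resize(c,None,fx=3,fy=3,interpolation=2))
E
```

```text
[ 0.4691463  -0.06553217  0.05429052] [[ 0.453  0.891  0.   ]
 [ 0.891 -0.453 -0.   ]] 5.1667 [-0.298855    0.24429095 -0.08066111]
hub 0.74 [469. 232.] [ 0.5327 -0.0737  0.059 ]
mark 0.78 [  6. 147.] [0.3889 0.0385 0.059 ]
pointer 0.77 [635. 216.] [ 0.6279 -0.1336  0.012 ]
pointer 0.55 [120. 140.] [0.4014 0.0281 0.012 ]
pointer 0.48 [469. 233.] [ 0.5435 -0.1022  0.012 ]
```

View pics/s2.png

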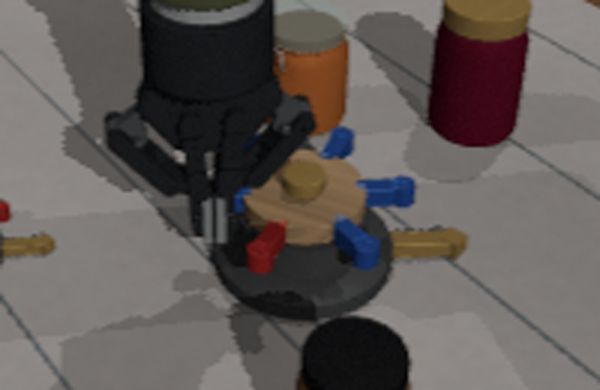

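Click 1 is done: red is now at crop (265,247), one petal round, and a blue petal is over the pointer. I'll hop back over the next petal and repeat the same stroke.

>>> jog_arm --moves '[{"fingers": 1, "slide": [0, 0, -16], "angular": [0, 0, 0]}, {"fingers": 1, "slide": [0, 0, -32], "angular": [0, 0, 0]}, {"fingers": 1, "slide": [0, 0, -36], "angular": [0, 0, 0]}, {"fingers": 1, "slide": [22, 0, -36], "angular": [0, 0, 0]}, {"fingers": 1, "slide": [46, 0, -36], "angular": [0, 0, 0]}, {"fingers": 1, "slide": [66, 0, -36], "angular": [0, 0, 0]}, {"fingers": 1, "slide": [66, 0, -36], "angular": [0, 0, 0]}, {"fingers": 1, "slide": [66, 0, -22], "angular": [0, 0, 0]}, {"fingers": 1, "slide": [66, 0, -8], "angular": [0, 0, 0]}, {"fingers": 1, "slide": [66, 0, 0], "angular": [0, 0, 0]}]'

```text
clock: 6.25
tcp_pos: [0.4981, -0.0068, 0.0528]
orientation: [-0.0, 0.852, 0.523, -0.001]
wrist_force: [-0.9, -0.3, -0.6]
finger_gap: -0.0002
grip_force: 0.0
```

>>> jog_arm --moves '[{"fingers": 1, "slide": [0, 0, 0], "angular": [0, 0, 0]}, {"fingers": 1, "slide": [-8, 0, 0], "angular": [0, 0, 0]}, {"fingers": 1, "slide": [-16, 0, 0], "angular": [0, 0, 0]}, {"fingers": 1, "slide": [-20, 0, 0], "angular": [0, 0, 0]}, {"fingers": 1, "slide": [-24, 0, 0], "angular": [0, 0, 0]}, {"fingers": 1, "slide": [-28, 0, 0], "angular": [0, 0, 0]}, {"fingers": 1, "slide": [-32, 0, 0], "angular": [0, 0, 0]}, {"fingers": 1, "slide": [-36, 0, 0], "angular": [0, 0, 0]}, {"fingers": 1, "slide": [-40, 0, 0], "angular": [0, 0, 0]}, {"fingers": 1, "slide": [-44, 0, 0], "angular": [0, 0, 0]}]'

```text
clock: 7.08
tcp_pos: [0.4795, -0.0466, 0.0545]
orientation: [0.001, 0.852, 0.523, 0.0]
wrist_force: [1.5, 2.0, -0.6]
finger_gap: -0.0002
grip_force: 0.6
```

>>> jog_arm --moves '[{"fingers": 1, "slide": [-4, 0, 0], "angular": [0, 0, 0]}, {"fingers": 1, "slide": [-7, 0, 0], "angular": [0, 0, 0]}, {"fingers": 1, "slide": [-10, 0, 0], "angular": [0, 0, 0]}, {"fingers": 1, "slide": [-13, 0, 0], "angular": [0, 0, 0]}, {"fingers": 1, "slide": [-16, 0, 0], "angular": [0, 0, 0]}, {"fingers": 1, "slide": [-19, 0, 0], "angular": [0, 0, 0]}, {"fingers": 1, "slide": [-22, 0, 0], "angular": [0, 0, 0]}, {"fingers": 1, "slide": [-22, 0, 0], "angular": [0, 0, 0]}, {"fingers": 1, "slide": [-22, 0, 0], "angular": [0, 0, 0]}, {"fingers": 1, "slide": [-22, 0, 0], "angular": [0, 0, 0]}]'

```text
clock: 7.92
tcp_pos: [0.4691, -0.0656, 0.0543]
orientation: [-0.0, 0.852, 0.523, 0.0]
wrist_force: [0.1, 0.8, 0.1]
finger_gap: 0.0001
grip_force: 0.0
```

Run:
```python
from h import *
s=read_camera("side"); c=s["color"][170:300,250:450,::-1]; cv2.imwrite("pics/s3.png",cv2.resize(c,None,fx=3,fy=3,interpolation=2))
```

```text
(no output)
```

View pics/s3.png

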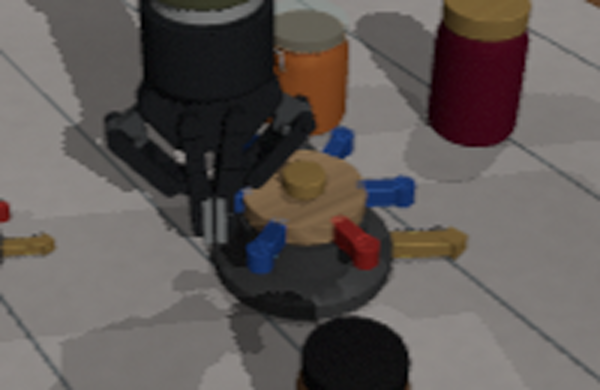

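Click 2 is in: red is at crop (358,243), one petal short of the pointer petal at (390,190). I'll do the third stroke, then withdraw.

>>> jog_arm --moves '[{"fingers": 1, "slide": [0, 0, -16], "angular": [0, 0, 0]}, {"fingers": 1, "slide": [0, 0, -32], "angular": [0, 0, 0]}, {"fingers": 1, "slide": [0, 0, -36], "angular": [0, 0, 0]}, {"fingers": 1, "slide": [22, 0, -36], "angular": [0, 0, 0]}, {"fingers": 1, "slide": [46, 0, -36], "angular": [0, 0, 0]}, {"fingers": 1, "slide": [66, 0, -36], "angular": [0, 0, 0]}, {"fingers": 1, "slide": [66, 0, -36], "angular": [0, 0, 0]}, {"fingers": 1, "slide": [66, 0, -22], "angular": [0, 0, 0]}, {"fingers": 1, "slide": [66, 0, -8], "angular": [0, 0, 0]}, {"fingers": 1, "slide": [66, 0, 0], "angular": [0, 0, 0]}]'

```text
clock: 8.8
tcp_pos: [0.4981, -0.0067, 0.0528]
orientation: [-0.0, 0.852, 0.523, -0.001]
wrist_force: [-0.0, -0.4, -0.1]
finger_gap: 0.0004
grip_force: 0.0
```

>>> jog_arm --moves '[{"fingers": 1, "slide": [0, 0, 0], "angular": [0, 0, 0]}, {"fingers": 1, "slide": [-8, 0, 0], "angular": [0, 0, 0]}, {"fingers": 1, "slide": [-16, 0, 0], "angular": [0, 0, 0]}, {"fingers": 1, "slide": [-20, 0, 0], "angular": [0, 0, 0]}, {"fingers": 1, "slide": [-24, 0, 0], "angular": [0, 0, 0]}, {"fingers": 1, "slide": [-28, 0, 0], "angular": [0, 0, 0]}, {"fingers": 1, "slide": [-32, 0, 0], "angular": [0, 0, 0]}, {"fingers": 1, "slide": [-36, 0, 0], "angular": [0, 0, 0]}, {"fingers": 1, "slide": [-40, 0, 0], "angular": [0, 0, 0]}, {"fingers": 1, "slide": [-44, 0, 0], "angular": [0, 0, 0]}]'

```text
clock: 9.63
tcp_pos: [0.4795, -0.0466, 0.0545]
orientation: [0.001, 0.852, 0.523, 0.0]
wrist_force: [1.0, 0.7, 0.0]
finger_gap: -0.0003
grip_force: 0.6
```

>>> jog_arm --moves '[{"fingers": 1, "slide": [-4, 0, 0], "angular": [0, 0, 0]}, {"fingers": 1, "slide": [-7, 0, 0], "angular": [0, 0, 0]}, {"fingers": 1, "slide": [-10, 0, 0], "angular": [0, 0, 0]}, {"fingers": 1, "slide": [-13, 0, 0], "angular": [0, 0, 0]}, {"fingers": 1, "slide": [-16, 0, 0], "angular": [0, 0, 0]}, {"fingers": 1, "slide": [-19, 0, 0], "angular": [0, 0, 0]}, {"fingers": 1, "slide": [-22, 0, 0], "angular": [0, 0, 0]}, {"fingers": 1, "slide": [-22, 0, 0], "angular": [0, 0, 0]}, {"fingers": 1, "slide": [-22, 0, 0], "angular": [0, 0, 0]}, {"fingers": 1, "slide": [-22, 0, 0], "angular": [0, 0, 0]}]'

```text
clock: 10.47
tcp_pos: [0.4692, -0.0656, 0.0543]
orientation: [-0.0, 0.852, 0.523, 0.0]
wrist_force: [0.1, 0.7, 0.2]
finger_gap: 0.0
grip_force: 0.0
```

>>> jog_arm --moves '[{"fingers": 1, "slide": [0, 0, 0], "angular": [0, 0, 0]}, {"fingers": 1, "slide": [0, 0, -15], "angular": [0, 0, 0]}, {"fingers": 1, "slide": [0, 0, -40], "angular": [0, 0, 0]}, {"fingers": 1, "slide": [0, 0, -70], "angular": [0, 0, 0]}, {"fingers": 1, "slide": [0, 0, -100], "angular": [0, 0, 0]}, {"fingers": 1, "slide": [0, 0, -130], "angular": [0, 0, 0]}, {"fingers": 1, "slide": [0, 0, -150], "angular": [0, 0, 0]}, {"fingers": 1, "slide": [0, 0, -150], "angular": [0, 0, 0]}, {"fingers": 1, "slide": [0, 0, -150], "angular": [0, 0, 0]}, {"fingers": 1, "slide": [0, 0, -150], "angular": [0, 0, 0]}]'

```text
clock: 11.3
tcp_pos: [0.4687, -0.0654, 0.2036]
orientation: [-0.0, 0.852, 0.523, -0.0]
wrist_force: [0.3, -0.1, -0.7]
finger_gap: -0.0002
grip_force: 0.0
```

```bash
python3 w.py w4.png
```

```text
[ 0.46872917 -0.06539854  0.20358467] [[ 0.453  0.891 -0.   ]
 [ 0.891 -0.453 -0.001]] 11.3 [ 0.28072084 -0.13395965 -0.72707377]
hub 0.91 [396. 162.] [ 0.5341 -0.0744  0.059 ]
hub 0.72 [114. 118.] [0.347  0.0608 0.059 ]
mark 0.85 [164. 121.] [0.3809 0.0403 0.059 ]
mark 0.57 [474. 171.] [ 0.589  -0.1114  0.059 ]
pointer 0.68 [498. 163.] [ 0.6269 -0.1338  0.012 ]
pointer 0.55 [210. 123.] [0.3982 0.0252 0.012 ]
```

View pics/w4.png

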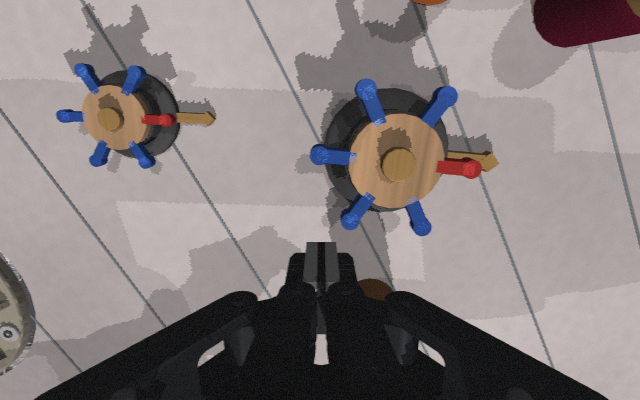

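The red knob at (470,170) now stands over the pointer at (495,162), seated as in the first view. The finger is clear of everything, so I'll hand in.

```bash
python3 -c "
from workcell import *
print(hand_in())"
```

```text
the job is handed in; nothing more can be done
None
```

The week counter is up to date: three single clicks anticlockwise, each followed by a pause, put the red petal over the brass pointer; the finger was then withdrawn and the job handed in, with no verdict reported back.

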